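Smooth the filled seam of a window sash

TASK

Swing the brass catch right back off the near rail of the window sash, then take the cushioned smoothing block by its handle and rub the grey filled seam down in one unbroken stroke along the rail, from over the blue tape to over the orange tape, with the block lying along the rail and a steady push that keeps its cushion about half squeezed all the way. Then stand the block, sole down, back on the dark wooden board in the copper tray and let go of it. Leave the cup and glass in the tray where they are.

Things in the scene. Friction and masses are not known exactly. Their poses are not given: they have to be found in the camera images.
- sash: Cream window sash lying flat, fixed. Origin on the table under the middle of its near rail, which runs along y: 380 long, 64 wide (x -32 to 32), flat top at z = 36, with a flush grey seam 14 wide along its middle (y -145 to 145). The rest of the frame and the pane (z up to 32) reach x = 258. The catch's dark bracket stands at the rail's outer edge (x -87 to -32, y -17 to 17, 36 high).
- catch (a joint): Angle (rad) of the brass catch about its upright pivot (sash x = -77, y = 0). 0: along the sash's +x, straight across the rail; grows clockwise seen from above (tip towards the sash's -y) to a stop at 1.75, off the rail on the robot's side. Starts at 0 to 0.35, turns against light friction (0.7 N at the knob), stays where left.
- catch_knob (a point): Top centre of the round black knob near the tip of the catch: upright, 22 across, 34 high (z = 49 to 83 above the table), 125 from the pivot. The brass arm under it is 20 wide, 8 thick, z = 41 to 49, so it passes 5 mm over the rail's top.
- catch_hinge (a point): A point on the vertical pivot of the catch, 45 above the table.
- blue_tape: Band of blue tape across the rail's top, 62 by 26, hardly any thickness: the stroke starts with the block's middle over it. Origin at its centre. It and the orange tape lie 115 either side of the rail's middle; which is at which end varies.
- orange_tape: Band of orange tape across the rail's top, as the blue one, at the other end: the stroke ends with the block's middle over it.
- block: Smoothing block, loose, about 300 g: dark flat sole 56 (x) by 110 (y), yellow cushion, red body (top at z = 46), and a light wooden handle along y, 26 wide, 84 long, z = 46 to 92. Origin under the middle of the sole when the cushion is free; z up. It starts standing on the wooden board.
- grip (a point): Point in the middle of the handle, 72 above the block's origin: a good place for the TCP when gripping across its 26 mm width from above.
- sole (a point): Centre of the underside of the sole; it moves towards the handle as the cushion is squeezed.
- cushion (a joint): How far the cushion is squeezed (m): 0 free, 0.016 fully squeezed (then it is rigid). It starts to give at a push of about 3 N on the handle and needs 0.6 N more per mm: about 8 N half squeezed, 12.6 N at the end.
- tray: Round copper tray, 340 across, rim 16 high, fixed. Origin under its centre. On it, fixed, a dark wooden board 150 (x) by 210 (y), its top 22 above the table.
- board_top (a point): Centre of the top of the dark wooden board (30 towards the tray's -x from its centre).
- coffee_cup: White coffee cup on its saucer, one piece, 92 across, 50 high, standing in the tray beyond the board. Origin under its centre.
- tumbler: Clear glass tumbler, 58 across, 80 high, in the tray beyond the board. Origin under its centre.

How it is judged (in metres and radians):
On the way, in this order (a step that is already met when the one before it is completed fails the run):
1. the catch is swung right back off the rail (past 1.4 rad) (value of joint catch above 1.4 rad), for 0.2 s.
2. the block is pressed on the rail, cushion squeezed 3 to 14.5 mm, with its middle within 30 mm of the blue tape's (contact force between block and sash above 2.5 N and value of joint cushion between 0.003 and 0.0145 m and x of sole in the frame of sash between -0.025 and 0.025 m and angle between the y axis of block and the y axis of sash, either way round below 0.2 rad and value of joint catch above 1.3 rad and horizontal distance between sole and blue_tape below 0.03 m), for 0.1 s.
3. still pressed, the block passes the first quarter of the stroke (contact force between block and sash above 2.5 N and value of joint cushion between 0.003 and 0.0145 m and x of sole in the frame of sash between -0.025 and 0.025 m and angle between the y axis of block and the y axis of sash, either way round below 0.2 rad and value of joint catch above 1.3 rad and horizontal distance between sole and blue_tape between 0.04 and 0.08 m), for 0.1 s.
4. still pressed, it passes the middle of the stroke (contact force between block and sash above 2.5 N and value of joint cushion between 0.003 and 0.0145 m and x of sole in the frame of sash between -0.025 and 0.025 m and angle between the y axis of block and the y axis of sash, either way round below 0.2 rad and value of joint catch above 1.3 rad and horizontal distance between sole and blue_tape above 0.09 m and horizontal distance between sole and orange_tape above 0.09 m), for 0.1 s.
5. still pressed, it passes the last quarter (contact force between block and sash above 2.5 N and value of joint cushion between 0.003 and 0.0145 m and x of sole in the frame of sash between -0.025 and 0.025 m and angle between the y axis of block and the y axis of sash, either way round below 0.2 rad and value of joint catch above 1.3 rad and horizontal distance between sole and orange_tape between 0.04 and 0.08 m), for 0.1 s.
6. still pressed, its middle comes within 30 mm of the orange tape's (contact force between block and sash above 2.5 N and value of joint cushion between 0.003 and 0.0145 m and x of sole in the frame of sash between -0.025 and 0.025 m and angle between the y axis of block and the y axis of sash, either way round below 0.2 rad and value of joint catch above 1.3 rad and horizontal distance between sole and orange_tape below 0.03 m), for 0.1 s.
At the end, for the whole second after the job is handed in: The block stands at rest, sole down (within 0.1 rad of upright, sole within 6 mm of the board's top), its middle on the dark wooden board (within 60 mm of the board's centre along the board's short side, 85 mm along its long side), released; the catch is still swung back (over 1.3 rad) (x of sole in the frame of board_top between -0.06 and 0.06 m and y of sole in the frame of board_top between -0.085 and 0.085 m and z of sole in the frame of board_top between -0.006 and 0.006 m and angle between block's own z axis and vertical below 0.1 rad and linear speed of block below 0.02 m/s and value of joint catch above 1.3 rad); the robot touches nothing.
It fails at once if the block is pressed on the sash with more than 25 N (contact force between block and sash above 25 N).
It fails at once if the stroke is broken: over the middle part of the seam (within 75 mm of the rail's middle) the sole is off the rail by 4 to 15 mm (y of sole in the frame of sash between -0.075 and 0.075 m and x of sole in the frame of sash between -0.05 and 0.05 m and z of sole in the frame of sash between 0.04 and 0.051 m).
It fails at once if the cup or the tumbler is moved by more than 30 mm (distance of any of coffee_cup, tumbler from where it was at the start of the episode above 0.03 m).
It also fails if it takes over 72 s, if anything falls off the work surface, if the arm or the gripper's body presses on something with over 40 N, if the wrist force passes 120 N, or if a joint passes its speed limit or range.

ROBOT

A 7-joint arm with a two-finger parallel gripper is mounted at the origin on the work surface. World frame = base frame: x ahead of the robot, y to its left, z up, the work surface at z = 0. Lengths are in mm, angles in rad, forces in N, time in s.
With the tool pointing down it reaches from about 400 to 750 mm from the base axis. Payload 19.5 kg.
Tool frame: the origin (TCP) lies between the finger pads, 19 mm behind the fingertips; this is the grasp point; z points along the fingers, y is the line along which they close (so a half turn about z gives the same grasp; the last joint's range is limited). The gripper opens to 85 mm and grips with 20 to 120 N. Pads are 22 mm wide; open, the fingers measure 114 mm over their backs; the gripper's body (76 mm by 85 mm) begins 54 mm behind the grasp point. The pads swing forward as they close: fully open they stand 13 mm farther back than shut.
Start: joints at [1.084, 0.707, -0.028, 1.485, 0.022, 0.951, -0.075], TCP at [247.4, -519.029, 249.968] pointing down, gripper open.
Joint ranges: [-2.71, 2.71], [-0.32, 2.16], [-1.57, 1.52], [0, 2.45], [-1.46, 4.6], [0, 2.02], [-2.83, 2.83]. Speed limits (rad/s): [1.89, 1.89, 2.57, 2.57, 3.01, 3.01, 3.01].

INTERFACE

Orientations are given as [roll, pitch, yaw] about the fixed x, y, z axes, in that order (R = Rz(yaw) Ry(pitch) Rx(roll)).
In Python, from cell import robot gives the robot as it stands.
- The arm moves only by the tool shift_gripper, called after "Request:" as name(argument=value, ...) on one line, values as JSON. Schema: {"type":"object","properties":{"motion":{"type":"array","items":{"type":"object","properties":{"aperture":{"type":"number"},"d":{"type":"array","items":{"type":"number"},"minItems":3,"maxItems":3},"yaw":{"type":"number"}},"additionalProperties":false,"required":["aperture"]},"minItems":1,"maxItems":10},"clamp_n":{"type":"number"},"only":{"type":"string"},"quiet":{"type":"boolean"},"lines":{"type":"string"}},"required":["motion"],"additionalProperties":false}. motion is a list of rows, 1 to 10 of them, each an object with the fields aperture (the finger opening in mm), d (a list: dx, dy, dz in units of 100 mm), yaw (a turn about the tool's z in rad); a field left out counts as zero (the opening has to be given); each row shifts and turns the commanded pose from where the row before left it, along the tool's axes as they then stand; what a row does not reach is not made up. A row lasts 1/12 s, in which the tool goes at most 41.7 mm and 0.125 rad, less where a joint would pass 70% of its speed; a pose out of reach is approached as far as the arm can. The fingers move at their own pace and stop on an object; clamp_n is the grip in N (left out, the last holds). Time passes only in rows, so rows that do not move let the fingers close. The tool returns the time, the measured TCP pose, the force, the opening and the grip force at its end. only (a regular expression) keeps the lines of the reply that match it, lines (a string "A,B") keeps lines A to B, and quiet returns only ok. Input that does not fit is refused with a message, and nothing moves.
- robot.observe(): the state, without advancing time (a new reading comes with each control period).
- robot.grab_frame(name): name is "scene" or "top"; returns a dict with "frame" (400x640x3 uint8, blue, green, red), "fx", "fy", "cx", "cy" (pixels), "position" and "orientation" of the camera in the world. Camera axes: x right, y down, z forward; pixel columns grow to the right and rows downward; lengths in mm; the calibration is good to about 2 mm. A picture is of the moment at which its call begins. There is no depth.
- robot.hand_in(): hands the job in; it is judged then, once.
The state is a dict: "t": time; "q": joint angles; "joint_velocities": joint speeds; "joint_efforts": joint torques, N m; "ee_pos": TCP position; "orientation": TCP orientation; "force": force on the tool from outside, world axes, zero at the start; "ft_torque": the same for the moment, N m; "opening": finger opening in mm; "finger_force": force on a finger pad.
Only numpy, scipy, OpenCV 4.12 (cv2) and the standard library are available. Lean on these libraries where they do the work, as an engineer would, in place of code of your own. Each camera call takes 0.05 s, during which the arm holds its last target. There are 200 camera calls.

## Working session

There is one attempt and no reset: what is moved stays moved. The work goes in short steps, Python scripts to look and compute and a tool call to move; the robot and the scene stay as the last step left them, time stands still between calls to the robot, and variables do not carry over. Pictures are saved under pics/ and viewed, at most 10 in all, crops included, and the job is handed in when it is done.

```bash
mkdir -p pics; ls
```

Create h.py:
```python
import numpy as np,cv2,json
from scipy.spatial.transform import Rotation as R
def snap(robot,name,f):
    d=robot.grab_frame(name); cv2.imwrite(f'pics/{f}.png',d['frame'])
    json.dump({k:(np.array(v).tolist()) for k,v in d.items() if k!='frame'},open(f'pics/{f}.json','w')); return d
def rot(o):
    o=np.array(o,float)
    return o if o.shape==(3,3) else (R.from_quat(o) if o.size==4 else R.from_euler('xyz',o)).as_matrix()
def px(f,u,v,z):
    d=json.load(open(f'pics/{f}.json')); r=rot(d['orientation'])@[(u-d['cx'])/d['fx'],(v-d['cy'])/d['fy'],1]
    p=np.array(d['position']); return (p+r*(z-p[2])/r[2]).round(1)
```

Run:
```python
from cell import robot
from h import *
for n in('scene','top'):
    d=snap(robot,n,n+'0'); print({k:v for k,v in d.items() if k!='frame'})
s=robot.observe();print(s)
```

```text
cell.py
pics
{'fx': 378.6357161268754, 'fy': 378.6357161268754, 'cx': 316.62603597516716, 'cy': 200.23525086651293, 'position': array([1015.22664197, -428.89637575,  634.52963883]), 'orientation': array([-2.23654881e+00, -1.20421998e-03,  7.87747948e-01])}
{'fx': 512.2613352178856, 'fy': 512.2613352178856, 'cx': 319.4496235120686, 'cy': 208.49443032304364, 'position': array([ 306.59260747,   68.1081131 , 1333.25774132]), 'orientation': array([-2.96656304, -0.02075106, -1.56480862])}
{'t': 0.1, 'q': array([ 1.08428854,  0.70704116, -0.02765437,  1.48495551,  0.02201787,
        0.95088845, -0.07549912]), 'joint_velocities': array([-0.00085193, -0.00026663,  0.00020313, -0.00160521, -0.00162203,
        0.00032218,  0.000921  ]), 'joint_efforts': array([ 2.23787756e-03, -8.84280109e+01,  1.23651970e+00, -2.36454213e+01,
        1.70753914e-02,  4.99765869e-03, -5.02723810e-05]), 'ee_pos': array([ 247.33283576, -518.84548828,  249.57286602]), 'orientation': array([-3.14060315e+00,  2.00010529e-05,  4.44846828e-01]), 'force': array([-0.31071607,  0.49851518,  0.2795568 ]), 'ft_torque': array([-0.01770334, -0.0052013 ,  0.06546293]), 'finger_force': 0.0, 'opening': 85.53292847683095}
```

View pics/top0.png

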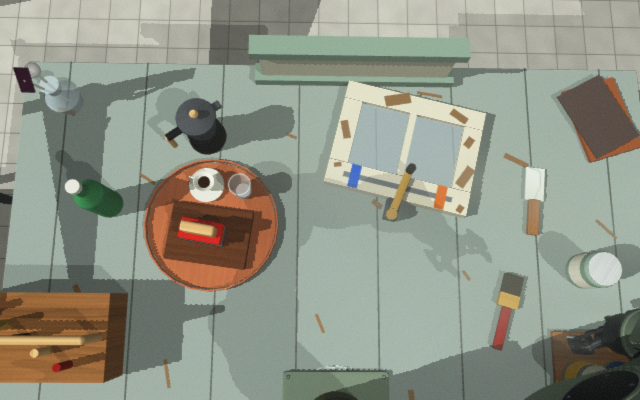

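View pics/scene0.png

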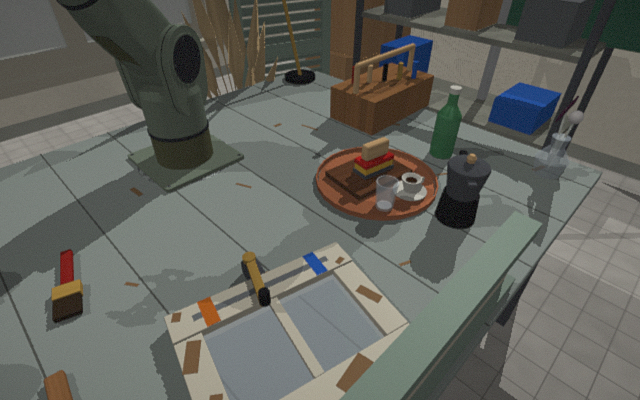

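The top view shows the blue tape near (355,176), orange near (441,196), knob near (410,169), pivot near (392,214) and block near (201,231). I'll enlarge both regions.

Run:
```python
import cv2
a=cv2.imread('pics/top0.png')
cv2.imwrite('pics/c1.png',cv2.resize(a[130:230,320:490],None,fx=4.7,fy=4.7,interpolation=cv2.INTER_CUBIC))
cv2.imwrite('pics/c2.png',cv2.resize(a[155:295,140:285],None,fx=4,fy=4,interpolation=cv2.INTER_CUBIC))
```

```text
(no output)
```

View pics/c1.png

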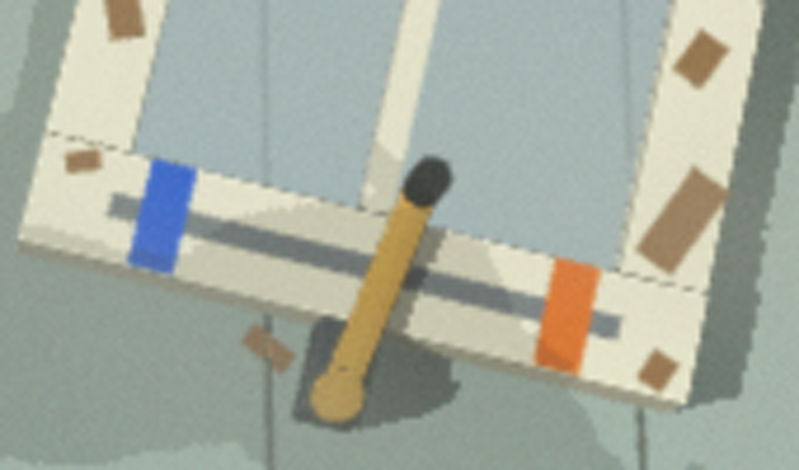

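View pics/c2.png

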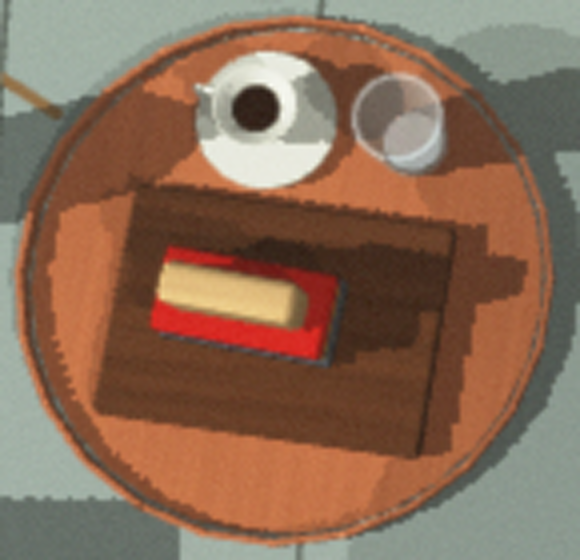

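Crop 1: blue tape centre (163,216), orange (567,315), seam ends (109,206) and (621,327), knob top (432,178), pivot (337,396). Crop 2: board corners (135,183), (455,228), (418,457), (95,411), red body corners (168,246), (340,278), (325,360), (151,328), with the handle top centred about (226,293).

Run:
```python
from h import *
s=json.load(open('pics/top0.json'))
def c(f,o,u,v,z): return px('top0',(u+.5)/f-.5+o[0],(v+.5)/f-.5+o[1],z)
A=lambda u,v,z:c(4.7,(320,130),u,v,z)
B=lambda u,v,z:c(4,(140,155),u,v,z)
b,o=A(163,216,36),A(567,315,36); s1,s2=A(109,206,36),A(621,327,36)
print('blue',b,'orange',o,np.linalg.norm(b-o),'mid',(b+o)/2,(s1+s2)/2, 'len',np.linalg.norm(s1-s2))
print('dir o-b deg',np.degrees(np.arctan2(*(o-b)[[1,0]])),np.degrees(np.arctan2(*(s2-s1)[[1,0]])))
k,p=A(432,178,83),A(337,396,49);print('knob',k,'piv',p,np.linalg.norm((k-p)[:2]),np.degrees(np.arctan2(*(k-p)[[1,0]])))
bd=np.array([B(*q,22) for q in[(135,183),(455,228),(418,457),(95,411)]]);print('board',bd.mean(0),bd[1]-bd[0],bd[3]-bd[0])
r=np.array([B(*q,68) for q in[(168,246),(340,278),(325,360),(151,328)]]);print('red',r.mean(0),r[1]-r[0],r[3]-r[0],np.degrees(np.arctan2(*(r[1]-r[0]+r[2]-r[3])[[1,0]])))
print('handle',B(226,293,114))
h=np.array([B(*q,114) for q in[(160,263),(298,285),(290,326),(157,305)]]);print(h.mean(0),h[1]-h[0])
```

```text
blue [624.2 -47.7  36. ] orange [ 570.5 -270.9   36. ] 229.56900923251814 mid [ 597.35 -159.3    36.  ] [ 596.85 -159.15   36.  ] len 290.3836427900167
dir o-b deg -103.52776812419167 -103.0360261550635
knob [ 635.3 -188.3   83. ] piv [ 521.8 -140.5   49. ] 123.15474006306052 -22.83816761124651
board [468.75 326.35  22.  ] [ -27.6 -207.7    0. ] [-147.7   17.1    0. ]
red [472.725 336.15   68.   ] [ -19.1 -107.4    0. ] [-51.3   7.7   0. ] -100.03987237825656
handle [472.5 338.5 114. ]
[471.475 338.35  114.   ] [-12.6 -82.8   0. ]
```
Good. sash yaw: +y direction = from orange to blue? sash x axis away from robot (toward pane): rail dir (o->b) angle 76.7°, x axis = 76.7-90 = -13.3°. Pivot at sash (-77,0): 597.2-77cos(13.3)=522.3, -159.2+77*sin13.3=-141.5. ✓. Catch angle: knob at -22.84 vs -13.3 → 0.166 rad. Turns clockwise to 1.75: direction -13.3-100=-113.5°. Knob then at pivot +125*(cos -113.5, sin)=(-50,-115) → (472,-256). At 1.4+ say.

Add to h.py:
```python
def go(robot,x,y,z,yawdeg=None):
    s=robot.observe(); p=s['ee_pos']; M=rot(s['orientation']); d=M.T@(np.array([x,y,z])-p)
    yaw=s['orientation'][2]; t=0 if yawdeg is None else -((np.radians(yawdeg)-yaw+np.pi)%(2*np.pi)-np.pi)
    print('t %.2f pos %s yaw %.1f tool shift %s turn %.3f (force %s open %.1f)'%(s['t'],p.round(1),np.degrees(yaw),d.round(1),t,s['force'].round(1),s['opening']))
```

Request:
shift_gripper(motion=[{"aperture":45,"yaw":-0.12},{"aperture":45,"yaw":-0.12},{"aperture":45,"yaw":-0.12},{"aperture":45,"yaw":-0.12},{"aperture":45,"yaw":-0.12},{"aperture":45,"yaw":-0.12},{"aperture":45,"yaw":-0.12},{"aperture":45,"yaw":-0.12},{"aperture":45,"yaw":-0.12},{"aperture":45,"yaw":-0.12}], clamp_n=30)

```text
t: 0.93
ee_pos: [247.3, -518.9, 249.7]
orientation: [-3.141, -0.001, 1.651]
force: [-0.2, -0.5, -0.8]
opening: 45.2
finger_force: 0.0
```

Request:
shift_gripper(motion=[{"aperture":45,"yaw":-0.12},{"aperture":45,"yaw":-0.12},{"aperture":45,"yaw":-0.12},{"aperture":45,"yaw":-0.12},{"aperture":45,"yaw":-0.12},{"aperture":45,"yaw":-0.12},{"aperture":45,"yaw":-0.12},{"aperture":45,"yaw":-0.12},{"aperture":45,"yaw":-0.14},{"aperture":45}])

```text
t: 1.77
ee_pos: [247.1, -519.0, 249.6]
orientation: [3.141, -0.001, 2.736]
force: [0.4, 0.5, -0.2]
opening: 45.1
finger_force: 0.0
```

```bash
python3 -c "
from cell import robot
from h import *
go(robot,635.3,-188.3,130,157.2)"
```

```text
t 1.77 pos [ 247.1 -519.   249.6] yaw 156.8 tool shift [-226.2  457.   119.8] turn -0.008 (force [ 0.4  0.5 -0.2] open 45.1)
```

Careful with the scale: shifts go in units of 100 mm. That gives: 28 mm is 0.28, -14 mm is -0.14.

Request:
shift_gripper(motion=[{"aperture":45,"d":[-0.14,0.28,0.06]},{"aperture":45,"d":[-0.14,0.28,0.06]},{"aperture":45,"d":[-0.14,0.28,0.06]},{"aperture":45,"d":[-0.14,0.28,0.06]},{"aperture":45,"d":[-0.14,0.28,0.06]},{"aperture":45,"d":[-0.14,0.28,0.06]},{"aperture":45,"d":[-0.14,0.28,0.06]},{"aperture":45,"d":[-0.14,0.28,0.06]},{"aperture":45,"d":[-0.14,0.28,0.06]},{"aperture":45,"d":[-0.14,0.28,0.06]}])

```text
t: 2.6
ee_pos: [488.7, -317.3, 189.6]
orientation: [-3.141, -0.0, 2.725]
force: [0.7, -0.9, 0.5]
opening: 44.9
finger_force: 0.0
```

Request:
shift_gripper(motion=[{"aperture":45,"d":[-0.14,0.28,0.1]},{"aperture":45,"d":[-0.14,0.28,0.1]},{"aperture":45,"d":[-0.14,0.28,0.1]},{"aperture":45,"d":[-0.14,0.28,0.1]},{"aperture":45,"d":[-0.14,0.28,0.1]},{"aperture":45,"d":[-0.14,0.28,0.05]},{"aperture":45,"d":[-0.02,0.09,0.05]},{"aperture":45}])

```text
t: 3.27
ee_pos: [638.3, -187.5, 128.5]
orientation: [3.14, -0.002, 2.729]
force: [-1.1, 0.6, -0.4]
opening: 44.9
finger_force: 0.0
```

```bash
python3 -c "
from cell import robot
from h import *
go(robot,635.3,-188.3,76,157.2)
snap(robot,'top','k');a=cv2.imread('pics/k.png');cv2.imwrite('pics/kc.png',cv2.resize(a[110:230,320:490],None,fx=4.7,fy=4.7))"
```

```text
t 3.27 pos [ 638.3 -187.5  128.5] yaw 156.4 tool shift [ 2.3 -2.  52.5] turn -0.014 (force [-1.1  0.6 -0.4] open 44.9)
```

View pics/kc.png

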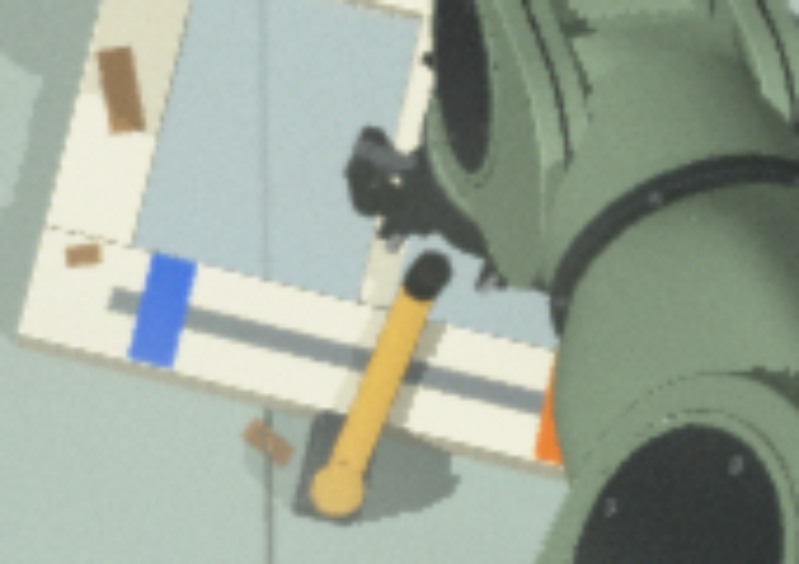

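The knob at (430,272) sits between the two fingertips at (393,238) and (490,283). I'll go down and swing it along the arc.

Request:
shift_gripper(motion=[{"aperture":45,"d":[0.01,-0.01,0.18]},{"aperture":45,"d":[0.01,-0.01,0.18]},{"aperture":45,"d":[0,0,0.17]},{"aperture":45},{"aperture":45,"d":[0.007,-0.131,0],"yaw":0.105},{"aperture":45,"d":[0.007,-0.131,0],"yaw":0.105},{"aperture":45,"d":[0.007,-0.131,0],"yaw":0.105},{"aperture":45,"d":[0.007,-0.131,0],"yaw":0.105},{"aperture":45,"d":[0.007,-0.131,0],"yaw":0.105}])

```text
t: 4.07
ee_pos: [593.7, -243.8, 78.3]
orientation: [3.141, 0.001, 2.196]
force: [0.8, 1.2, -0.2]
opening: 44.9
finger_force: 0.4
```

Request:
shift_gripper(motion=[{"aperture":45,"d":[0.007,-0.131,0],"yaw":0.105},{"aperture":45,"d":[0.007,-0.131,0],"yaw":0.105},{"aperture":45,"d":[0.007,-0.131,0],"yaw":0.105},{"aperture":45,"d":[0.007,-0.131,0],"yaw":0.105},{"aperture":45,"d":[0.007,-0.131,0],"yaw":0.105}])

```text
t: 4.48
ee_pos: [533.1, -267.1, 78.4]
orientation: [3.14, 0.001, 1.671]
force: [1.5, 0.9, -0.7]
opening: 44.8
finger_force: 0.4
```

Request:
shift_gripper(motion=[{"aperture":45,"d":[0.007,-0.131,0],"yaw":0.105},{"aperture":45,"d":[0.007,-0.131,0],"yaw":0.105},{"aperture":45,"d":[0.007,-0.131,0],"yaw":0.105},{"aperture":45,"d":[0.007,-0.131,0],"yaw":0.105},{"aperture":45,"d":[0.007,-0.131,0],"yaw":0.105},{"aperture":45}])

```text
t: 4.98
ee_pos: [468.0, -256.1, 78.3]
orientation: [-3.142, 0.001, 1.146]
force: [-1.5, 1.2, 0.0]
opening: 45.2
finger_force: 0.0
```

```bash
python3 -c "
from cell import robot
from h import *
a=np.radians(-113.6);go(robot,522+125*np.cos(a),-141+125*np.sin(a),75,66.4)
snap(robot,'scene','k2')
d=cv2.imread('pics/k2.png')[180:330,100:350];cv2.imwrite('pics/k2c.png',cv2.resize(d,None,fx=3,fy=3))"
```

```text
t 4.98 pos [ 468.  -256.1   78.3] yaw 65.6 tool shift [2.2 3.3 3.3] turn -0.013 (force [-1.5  1.2  0. ] open 45.2)
```

View pics/k2c.png

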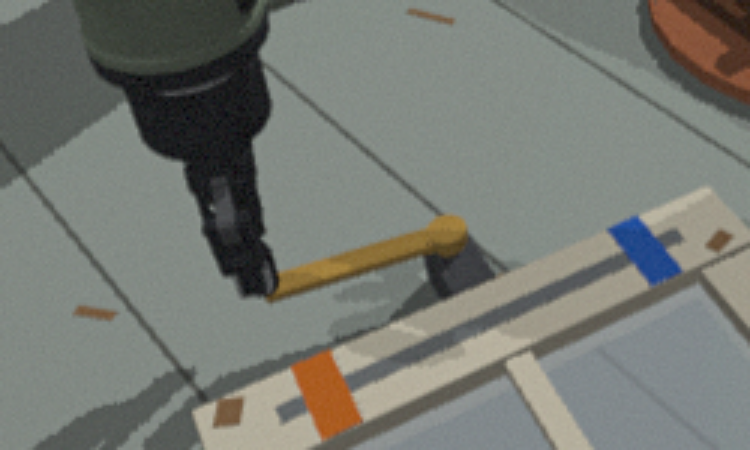

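The catch has swung well clear of the rail: the arm points away from it and the knob is between the fingers at (255,285). I'll lift and go to the block.

Converted, -40 mm is -0.4, -20 mm is -0.2.

Request:
shift_gripper(motion=[{"aperture":45,"d":[0,0,-0.2]},{"aperture":45,"d":[0,0,-0.4]},{"aperture":45,"d":[0,0,-0.4]},{"aperture":70,"d":[0,0,-0.4]},{"aperture":70,"yaw":-0.12},{"aperture":70,"yaw":-0.12},{"aperture":70}])

```text
t: 5.62
ee_pos: [470.1, -256.7, 218.2]
orientation: [3.14, 0.001, 1.402]
force: [0.1, 0.0, -0.1]
opening: 69.7
finger_force: 0.0
```

```bash
python3 -c "
from cell import robot
from h import *
go(robot,472.5,337.5,170,80)"
```

```text
t 5.62 pos [ 470.1 -256.7  218.2] yaw 80.3 tool shift [586.2 -97.4  47.7] turn 0.006 (force [ 0.1  0.  -0.1] open 69.7)
```

Converted, 34 mm is 0.34, -6 mm is -0.06.

Request:
shift_gripper(motion=[{"aperture":70,"d":[0.34,-0.06,0]},{"aperture":70,"d":[0.34,-0.06,0]},{"aperture":70,"d":[0.34,-0.06,0]},{"aperture":70,"d":[0.34,-0.06,0]},{"aperture":70,"d":[0.34,-0.06,0]},{"aperture":70,"d":[0.34,-0.06,0]},{"aperture":70,"d":[0.34,-0.06,0]},{"aperture":70,"d":[0.34,-0.06,0]},{"aperture":70,"d":[0.34,-0.06,0]},{"aperture":70,"d":[0.34,-0.06,0]}])

```text
t: 6.45
ee_pos: [470.3, 91.0, 217.2]
orientation: [3.141, -0.0, 1.392]
force: [1.1, -0.2, 0.3]
opening: 69.9
finger_force: 0.0
```

Request:
shift_gripper(motion=[{"aperture":70,"d":[0.34,-0.05,0.05]},{"aperture":70,"d":[0.34,-0.05,0.05]},{"aperture":70,"d":[0.34,-0.05,0.05]},{"aperture":70,"d":[0.34,-0.05,0.05]},{"aperture":70,"d":[0.34,-0.05,0.08]},{"aperture":70,"d":[0.34,-0.05,0.08]},{"aperture":70,"d":[0.34,-0.05,0.08]},{"aperture":70,"d":[0.08,-0.02,0.04]},{"aperture":70},{"aperture":70}])

```text
t: 7.28
ee_pos: [476.9, 337.7, 168.9]
orientation: [-3.141, 0.001, 1.393]
force: [-0.3, -0.4, 0.7]
opening: 69.9
finger_force: 0.0
```

```bash
python3 -c "
from cell import robot
from h import *
go(robot,472.5,337.5,94,80)
snap(robot,'scene','b');a=cv2.imread('pics/b.png');cv2.imwrite('pics/bc.png',cv2.resize(a[80:230,290:460],None,fx=4,fy=4))"
```

```text
t 7.28 pos [476.9 337.7 168.9] yaw 79.8 tool shift [-0.9 -4.3 74.9] turn -0.003 (force [-0.3 -0.4  0.7] open 69.9)
```

View pics/bc.png

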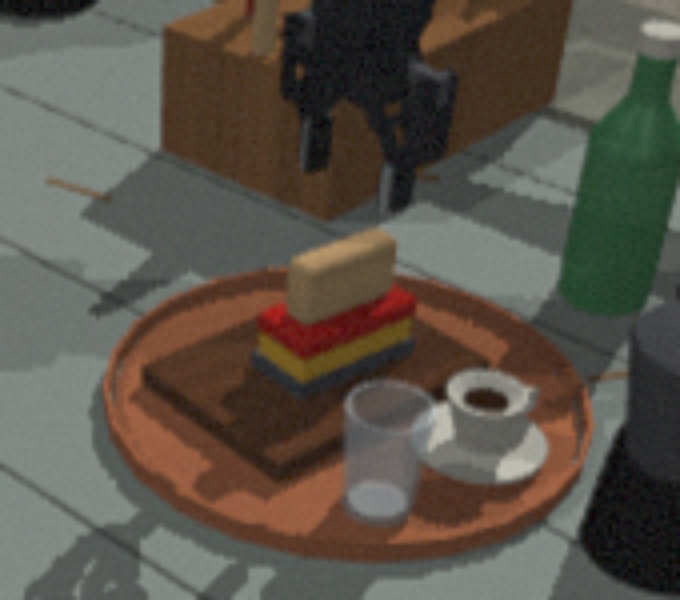

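The fingers straddle the handle (handle top about (345,250), fingertips about (315,150) and (395,200)). I'll shift 4 mm, descend and grip.

Converted, 25 mm is 0.25, 20 mm is 0.2.

Request:
shift_gripper(motion=[{"aperture":70,"d":[-0.01,-0.04,0.2]},{"aperture":70,"d":[0,0,0.25]},{"aperture":70,"d":[0,0,0.2]},{"aperture":70,"d":[0,0,0.08]},{"aperture":70},{"aperture":10},{"aperture":10},{"aperture":10},{"aperture":10},{"aperture":10}], clamp_n=80)

```text
t: 8.17
ee_pos: [473.1, 337.9, 96.7]
orientation: [3.141, -0.001, 1.395]
force: [1.8, -0.3, 1.5]
opening: 25.1
finger_force: 78.2
```

Request:
shift_gripper(motion=[{"aperture":10},{"aperture":10},{"aperture":10},{"aperture":10}])

```text
t: 8.5
ee_pos: [472.9, 337.8, 96.1]
orientation: [3.141, -0.0, 1.395]
force: [2.2, 0.7, 2.3]
opening: 25.3
finger_force: 78.3
```

```bash
python3 -c "
from cell import robot
from h import *
go(robot,472.5,337.5,94,80)"
```

```text
t 8.50 pos [472.9 337.8  96.1] yaw 79.9 tool shift [-0.4 -0.3  2.1] turn -0.002 (force [2.2 0.7 2.3] open 25.3)
```

Converted, -35 mm is -0.35, -30 mm is -0.3.

Request:
shift_gripper(motion=[{"aperture":10,"d":[0,0,-0.15]},{"aperture":10,"d":[0,0,-0.35]},{"aperture":10,"d":[0,0,-0.35]},{"aperture":10,"d":[0,0,-0.3]},{"aperture":10,"yaw":0.055},{"aperture":10}])

```text
t: 9.0
ee_pos: [472.6, 337.9, 212.0]
orientation: [3.141, -0.001, 1.337]
force: [-0.1, -0.1, -3.3]
opening: 24.9
finger_force: 80.6
```

```bash
python3 -c "
from cell import robot
from h import *
go(robot,624.2,-47.7,150,76.8)"
```

```text
t 9.00 pos [472.6 337.9 212. ] yaw 76.6 tool shift [-340.1  236.7   61.8] turn -0.003 (force [-0.1 -0.1 -3.3] open 24.9)
```

Converted, -24 mm is -0.24, 17 mm is 0.17.

Request:
shift_gripper(motion=[{"aperture":10,"d":[-0.12,0.08,0]},{"aperture":10,"d":[-0.24,0.17,0]},{"aperture":10,"d":[-0.24,0.17,0]},{"aperture":10,"d":[-0.24,0.17,0]},{"aperture":10,"d":[-0.24,0.17,0]},{"aperture":10,"d":[-0.24,0.17,0]},{"aperture":10,"d":[-0.24,0.17,0]},{"aperture":10,"d":[-0.24,0.17,0]},{"aperture":10,"d":[-0.24,0.17,0]},{"aperture":10,"d":[-0.24,0.17,0]}])

```text
t: 9.83
ee_pos: [576.8, 77.5, 209.6]
orientation: [-3.139, 0.001, 1.342]
force: [0.5, 0.1, -2.7]
opening: 25.3
finger_force: 80.7
```

Request:
shift_gripper(motion=[{"aperture":10,"d":[-0.24,0.17,0.05]},{"aperture":10,"d":[-0.24,0.17,0.1]},{"aperture":10,"d":[-0.24,0.16,0.1]},{"aperture":10,"d":[-0.24,0.16,0.15]},{"aperture":10,"d":[-0.12,0.08,0.15]},{"aperture":10,"d":[-0.04,0.03,0.07]},{"aperture":10},{"aperture":10}])

```text
t: 10.5
ee_pos: [625.9, -46.6, 148.4]
orientation: [-3.14, -0.001, 1.341]
force: [0.4, 1.3, -2.7]
opening: 25.1
finger_force: 80.5
```

```bash
python3 -c "
from cell import robot
from h import *
go(robot,624.2,-47.7,112,76.7)
snap(robot,'scene','r');a=cv2.imread('pics/r.png');cv2.imwrite('pics/rc.png',cv2.resize(a[180:360,150:400],None,fx=3,fy=3))"
```

```text
t 10.50 pos [625.9 -46.6 148.4] yaw 76.8 tool shift [-1.5 -1.4 36.4] turn 0.002 (force [ 0.4  1.3 -2.7] open 25.1)
```

View pics/rc.png

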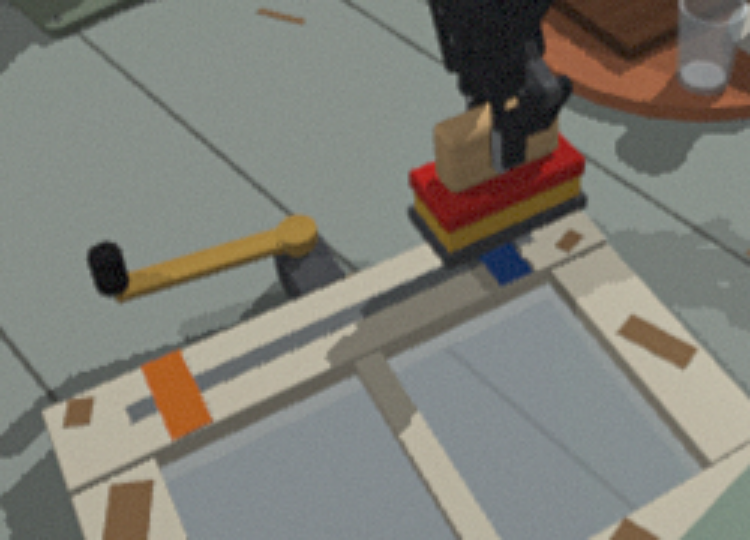

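The block hovers parallel to the rail above the blue tape (tape seen at (507,263)), and the catch is back with its knob at (108,268). Pressing down now.

Converted, 6 mm is 0.06, 4 mm is 0.04.

Request:
shift_gripper(motion=[{"aperture":10,"d":[-0.015,-0.014,0.15]},{"aperture":10,"d":[0,0,0.12]},{"aperture":10,"d":[0,0,0.06]},{"aperture":10,"d":[0,0,0.04]},{"aperture":10,"d":[0,0,0.03]},{"aperture":10,"d":[0,0,0.02]},{"aperture":10},{"aperture":10}])

```text
t: 11.22
ee_pos: [624.9, -48.5, 107.5]
orientation: [3.141, -0.0, 1.34]
force: [-2.4, 2.8, 3.5]
opening: 25.0
finger_force: 81.8
```

Request:
shift_gripper(motion=[{"aperture":10,"d":[0,0,0.02]},{"aperture":10,"d":[0,0,0.01]},{"aperture":10},{"aperture":10}])

```text
t: 11.55
ee_pos: [625.1, -48.7, 104.2]
orientation: [3.141, -0.0, 1.34]
force: [-1.6, 2.5, 5.9]
opening: 25.1
finger_force: 81.8
```

```bash
python3 -c "
from cell import robot
from h import *
go(robot,570.5,-270.9,105,76.7)"
```

```text
t 11.55 pos [625.1 -48.7 104.2] yaw 76.8 tool shift [-228.8   -2.3   -0.9] turn 0.001 (force [-1.6  2.5  5.9] open 25.1)
```

Request:
shift_gripper(motion=[{"aperture":10,"d":[-0.04,0,0]},{"aperture":10,"d":[-0.08,0,0]},{"aperture":10,"d":[-0.08,0,0]},{"aperture":10,"d":[-0.08,0,0]},{"aperture":10,"d":[-0.08,0,0]},{"aperture":10,"d":[-0.08,0,0]},{"aperture":10,"d":[-0.08,0,0]}])

```text
t: 12.13
ee_pos: [613.6, -99.5, 104.4]
orientation: [3.14, -0.001, 1.34]
force: [0.8, 3.8, 6.4]
opening: 24.8
finger_force: 81.8
```

```bash
python3 -c "
from cell import robot
from h import *
go(robot,570.5,-270.9,104,76.7)"
```

```text
t 12.13 pos [613.6 -99.5 104.4] yaw 76.8 tool shift [-176.8   -2.7    0.3] turn 0.001 (force [0.8 3.8 6.4] open 24.8)
```

Request:
shift_gripper(motion=[{"aperture":10,"d":[-0.08,-0.002,0]},{"aperture":10,"d":[-0.08,-0.002,0]},{"aperture":10,"d":[-0.08,-0.002,0]},{"aperture":10,"d":[-0.08,-0.002,0]},{"aperture":10,"d":[-0.08,-0.002,0]},{"aperture":10,"d":[-0.08,0,0]},{"aperture":10,"d":[-0.08,0,0]},{"aperture":10,"d":[-0.08,0,0]},{"aperture":10,"d":[-0.08,0,0]}])

```text
t: 12.88
ee_pos: [596.1, -169.4, 104.4]
orientation: [3.14, -0.001, 1.34]
force: [1.1, 4.7, 6.1]
opening: 25.1
finger_force: 81.8
```

```bash
python3 -c "
from cell import robot
from h import *
go(robot,570.5,-270.9,104,76.7)"
```

```text
t 12.88 pos [ 596.1 -169.4  104.4] yaw 76.8 tool shift [-104.6   -1.7    0.3] turn 0.001 (force [1.1 4.7 6.1] open 25.1)
```

Converted, -8 mm is -0.08, -0.2 mm is -0.002.

Request:
shift_gripper(motion=[{"aperture":10,"d":[-0.08,-0.002,0]},{"aperture":10,"d":[-0.08,-0.002,0]},{"aperture":10,"d":[-0.08,-0.002,0]},{"aperture":10,"d":[-0.08,-0.002,0]},{"aperture":10,"d":[-0.08,-0.002,0]},{"aperture":10,"d":[-0.08,0,0]},{"aperture":10,"d":[-0.08,0,0]},{"aperture":10,"d":[-0.08,0,0]},{"aperture":10,"d":[-0.08,0,0]}])

```text
t: 13.63
ee_pos: [578.6, -239.3, 104.4]
orientation: [3.14, -0.001, 1.34]
force: [1.0, 4.3, 6.0]
opening: 25.0
finger_force: 81.8
```

Request:
shift_gripper(motion=[{"aperture":10,"d":[-0.08,0,0]},{"aperture":10,"d":[-0.08,0,0]},{"aperture":10,"d":[-0.08,0,0]},{"aperture":10,"d":[-0.05,0,0]},{"aperture":10},{"aperture":10},{"aperture":10},{"aperture":10}])

```text
t: 14.3
ee_pos: [571.6, -268.7, 104.4]
orientation: [3.14, 0.002, 1.339]
force: [-1.4, -3.9, 5.8]
opening: 24.8
finger_force: 81.8
```

```bash
python3 -c "
from cell import robot
from h import *
go(robot,570.5,-270.9,104,76.7)"
```

```text
t 14.30 pos [ 571.6 -268.7  104.4] yaw 76.7 tool shift [-2.4 -0.5  0.4] turn 0.000 (force [-1.4 -3.9  5.8] open 24.8)
```

Stroke done at a steady push of about 9 N. I'll lift and go back to the board.

Request:
shift_gripper(motion=[{"aperture":10,"d":[0,0,-0.15]},{"aperture":10,"d":[0,0,-0.35]},{"aperture":10,"d":[0,0,-0.35]},{"aperture":10,"d":[0,0,-0.25]},{"aperture":10,"yaw":-0.055},{"aperture":10}])

```text
t: 14.8
ee_pos: [571.6, -268.0, 215.0]
orientation: [3.139, 0.001, 1.397]
force: [-0.5, 0.5, -3.7]
opening: 25.1
finger_force: 81.8
```

```bash
python3 -c "
from cell import robot
from h import *
go(robot,472.5,335,150,79.9)"
```

```text
t 14.80 pos [ 571.6 -268.   215. ] yaw 80.0 tool shift [ 576.9 -202.    64. ] turn 0.003 (force [-0.5  0.5 -3.7] open 25.1)
```

Request:
shift_gripper(motion=[{"aperture":10,"d":[0.15,-0.05,0]},{"aperture":10,"d":[0.29,-0.1,0]},{"aperture":10,"d":[0.29,-0.1,0]},{"aperture":10,"d":[0.29,-0.1,0]},{"aperture":10,"d":[0.29,-0.1,0]},{"aperture":10,"d":[0.29,-0.1,0]},{"aperture":10,"d":[0.29,-0.1,0]},{"aperture":10,"d":[0.29,-0.1,0]},{"aperture":10,"d":[0.29,-0.1,0]},{"aperture":10,"d":[0.29,-0.1,0]}])

```text
t: 15.63
ee_pos: [525.5, 22.0, 213.1]
orientation: [-3.141, 0.0, 1.393]
force: [0.4, 0.3, -3.5]
opening: 25.2
finger_force: 81.9
```

Request:
shift_gripper(motion=[{"aperture":10,"d":[0.29,-0.1,0]},{"aperture":10,"d":[0.29,-0.1,0]},{"aperture":10,"d":[0.29,-0.1,0]},{"aperture":10,"d":[0.29,-0.1,0]},{"aperture":10,"d":[0.29,-0.1,0]},{"aperture":10,"d":[0.29,-0.1,0.05]},{"aperture":10,"d":[0.29,-0.1,0.1]},{"aperture":10,"d":[0.29,-0.1,0.1]},{"aperture":10,"d":[0.29,-0.1,0.15]},{"aperture":10,"d":[0.29,-0.1,0.1]}])

```text
t: 16.47
ee_pos: [477.7, 324.9, 162.0]
orientation: [-3.141, 0.002, 1.393]
force: [0.6, 0.5, -2.8]
opening: 25.1
finger_force: 81.8
```

Request:
shift_gripper(motion=[{"aperture":10,"d":[0.08,-0.05,0.08]},{"aperture":10,"d":[0.02,-0.02,0.04]},{"aperture":10},{"aperture":10}])

```text
t: 16.8
ee_pos: [473.8, 333.8, 151.8]
orientation: [3.141, 0.001, 1.393]
force: [0.2, -0.9, -3.0]
opening: 24.8
finger_force: 81.7
```

```bash
python3 -c "
from cell import robot
from h import *
go(robot,472.5,335,98,79.9)"
```

```text
t 16.80 pos [473.8 333.8 151.8] yaw 79.8 tool shift [ 1.  -1.5 53.8] turn -0.001 (force [ 0.2 -0.9 -3. ] open 24.8)
```

Converted, 20 mm is 0.2, 8 mm is 0.08.

Request:
shift_gripper(motion=[{"aperture":10,"d":[0,0,0.2]},{"aperture":10,"d":[0,0,0.2]},{"aperture":10,"d":[0,0,0.08]},{"aperture":10,"d":[0,0,0.03]},{"aperture":10,"d":[0,0,0.02]},{"aperture":10},{"aperture":10}])

```text
t: 17.38
ee_pos: [473.7, 335.1, 99.9]
orientation: [3.141, -0.001, 1.394]
force: [0.3, 0.1, -3.2]
opening: 24.9
finger_force: 81.5
```

Converted, 1.5 mm is 0.015.

Request:
shift_gripper(motion=[{"aperture":10,"d":[0,0,0.015]},{"aperture":10,"d":[0,0,0.015]},{"aperture":10},{"aperture":10},{"aperture":10}])

```text
t: 17.8
ee_pos: [473.7, 335.2, 96.4]
orientation: [3.141, -0.001, 1.395]
force: [3.1, 0.2, 2.4]
opening: 25.2
finger_force: 82.5
```

Request:
shift_gripper(motion=[{"aperture":10,"d":[0,0,-0.01]},{"aperture":10},{"aperture":45},{"aperture":45},{"aperture":65},{"aperture":65},{"aperture":65},{"aperture":65,"d":[0,0,-0.1]},{"aperture":65,"d":[0,0,-0.25]},{"aperture":65,"d":[0,0,-0.35]}])

```text
t: 18.63
ee_pos: [472.4, 334.5, 166.8]
orientation: [-3.139, 0.003, 1.395]
force: [0.2, 0.5, -0.4]
opening: 65.2
finger_force: 0.0
```

Request:
shift_gripper(motion=[{"aperture":65,"d":[0,0,-0.4]},{"aperture":65,"d":[0,0,-0.3]},{"aperture":65},{"aperture":65}])

```text
t: 18.97
ee_pos: [473.6, 335.3, 239.1]
orientation: [3.14, -0.002, 1.395]
force: [0.3, -0.6, -0.4]
opening: 65.1
finger_force: 0.0
```

```bash
python3 -c "
from cell import robot
from h import *
snap(robot,'scene','e');a=cv2.imread('pics/e.png');cv2.imwrite('pics/ec.png',cv2.resize(a[80:280,200:460],None,fx=3,fy=3))"
```

```text
(no output)
```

View pics/ec.png

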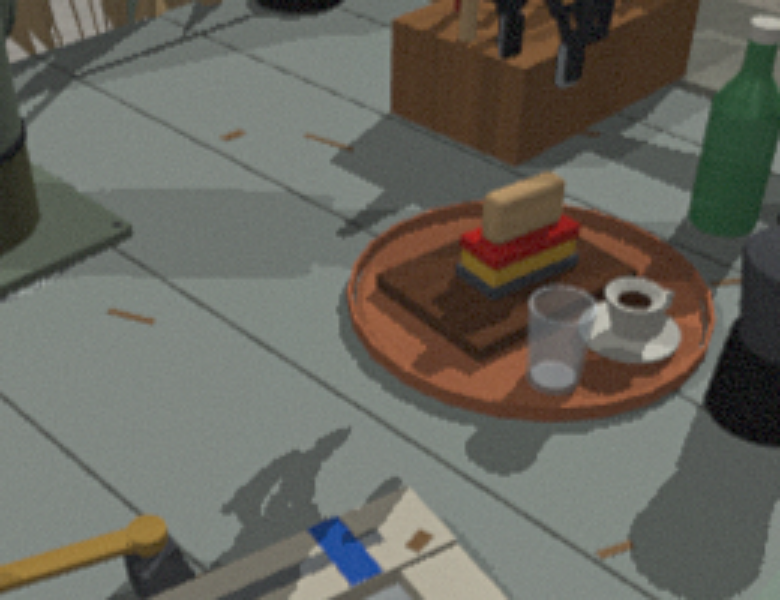

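The block stands upright on the board at (520,245). The gripper is clear, the cup and glass are where they were, and the catch is still back.

```bash
python3 -c "
from cell import robot
print(robot.hand_in())"
```

```text
the job is handed in; nothing more can be done
None
```

The job is done and handed in: catch swung back, seam rubbed from blue to orange in one stroke at about 9 N, and the block left standing on the board with the cup and glass untouched; the hand-in returned no verdict.

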